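# Pick a parts kit from the sloped bin into the kit drawer

### The arm

A 6-joint arm with a two-finger parallel gripper is mounted at the origin on a cart in front of the work surface, level with it; the furniture and walls round the work are solid. World frame = base frame: x ahead of the robot, y to its left, z up, the work surface at z = 0. Lengths are in mm, angles in rad, forces in N, time in s.
With the tool pointing down it reaches from about 250 to 725 mm from the base axis. Payload 9.7 kg.
Tool frame: the origin (TCP) lies at the very end of the fingers, on their centre line; the grasp point (between the pads) lies manip.pinch_z behind it (manip.pinch_z is the distance from the TCP to the grasp point, in mm); z points along the fingers, y is the direction in which the jaws open and shut (so a half turn about z gives the same grasp; the last joint's range is limited). The gripper opens to 85 mm and grips with 20 to 120 N. Pads are 22 mm wide; open, the fingers measure 114 mm over their backs; the gripper's body (76 mm by 85 mm) begins 54 mm behind the grasp point. The pads swing forward as they close: fully open they stand 13 mm farther back than shut.
Start: joints at [1.345, 0.087, 0.176, 1.66, 0, 1.571], TCP at [123.135, 536.036, 231.284] pointing down, gripper open.
Joint ranges: [-3.13, 3.13], [-0.85, 1.81], [-1.15, 1.24], [-2.2, 2.28], [-1.44, 1.52], [-3.14, 3.14]. Speed limits (rad/s): [2.22, 2.22, 2.57, 3.14, 3.14, 3.14].

### API

Orientations are given as a unit quaternion [x, y, z, w].
In Python, from workcell import manip gives the robot as it stands.
- The arm moves only by the tool jog_arm, never from a script. Its argument "targets" is a list that holds one entry, the list of rows, each a list of 6 numbers: the shift along the world's x, y, z in units of 30 mm (1.0 is 30 mm), then the turn, a rotation vector about the world's x, y, z in units of 8 degrees (1.0 is 8 degrees). In form: [[[tx, ty, tz, rx, ry, rz], ...]]. A call has 1 to 20 rows; each row shifts and turns the pose as measured when the row begins; what a row does not reach is not made up. A row lasts 1/8 s, in which the tool goes at most 62.5 mm and 10.7 degrees, less where a joint would pass 70% of its speed; a pose out of reach is approached as far as the arm can. A call is refused whole if a number of a shift passes 1 or a number of a turn 1, either way. A call with a gripper value outside its range is refused whole. "gripper" is the finger opening in mm, from 0 to 85.4, set as the call begins (left out, the last holds). The fingers move at their own pace and stop on an object; the grip force is fixed at half the most. Time passes only in rows, so rows that do not move let the fingers close. It gives the time, the measured TCP pose, the force and the opening at its end, in the units of the state.
- manip.read_state(): the state, without advancing time (a new reading comes with each control period).
- manip.grab_frame(name): name is "scene" or "top" or "wrist"; returns a dict with "pixels" (420x560x3 uint8, red, green, blue), "depth" (420x560 float32, mm along the optical axis (not along the pixel's ray), 0 where there is no reading), "K" (3x3 intrinsics, pixels), "k1" (the pictures are not rectified: a ray, as slopes to the right and down, at radius r is drawn at 1 + k1 r^2 times it, then the intrinsics apply), "R" (3x3) and "t" (3): a world point X has camera coordinates R X + t; the wrist camera has in their place "T_tool_cam" (4x4, takes a point from camera to tool coordinates, whose origin is the TCP and whose axes are the flange's). Camera axes: x right, y down, z forward; pixel columns grow to the right and rows downward; lengths in mm; the calibration is good to about 2 mm. A picture is of the moment at which its call begins: read the wrist's pose just before it.
- manip.job_done(): hands the job in, once; it reports no verdict.
The state is a dict: "t": time; "joint_positions": joint angles; "dq": joint speeds; "effort": joint torques, N m; "tool_pos": TCP position; "orientation": TCP orientation; "wrist_force": force on the tool from outside, world axes, zero at the start; "ft_torque": the same for the moment, N m; "finger_gap": opening from 0.0 (shut) to 1.0 (fully open).
Only numpy, scipy, OpenCV 4.12 (cv2) and the standard library are available. Lean on these libraries where they do the work, as an engineer would, in place of code of your own. Each camera call takes 0.05 s, during which the arm holds its last target.

### The job

Make up a parts kit: pull open the drawer of the low kit cabinet almost as far as it goes, then take the terminal block, the relay and the capacitor out of the sloped picking bin and put the terminal block in the drawer's left compartment, the relay in the middle one and the capacitor in the right one (left and right as seen facing the drawer front), and when all three are in push the drawer fully shut. Leave the ferrite ring in its place in the bin, and do not disturb the heatsink, the memory stick or the solder spool lying nearby.

Things in the scene. Friction and masses are not known exactly. Their poses are not given: they have to be found in the camera images.
- bin: Fixed open aluminium picking bin on rubber feet, 114 x 300 x 75 mm; origin on the work surface under its centre, x from its low front (robot side) to its high back, y to its left, z up. The floor rises 0.21 rad towards +x. Four compartments side by side, each 70 mm wide (along y) and 106 mm long, hold one part each, near the middle of the floor; which part is in which compartment varies.
- bin_floor (a point): Point on the floor at the bin's middle, 30 mm above the work surface, on the top of the floor under the middle divider; axes as the bin's. Compartment centres lie at y = +111, +37, -37, -111 mm. Dividers are 4 mm thick and stand 18 mm above the floor, outer side walls 26 mm, front lip 18 mm, back wall 30 mm. Each part's narrow width lies along the bin's y, with 22 mm or more free either side.
- terminal: Loose four-way terminal block, light grey plastic with screws on top, 18 x 41 x 24 mm (the gripped block itself is 21 mm high), 22 g. Origin at the centre of its underside, x along its 18 mm width, y along its 41 mm length, z up through it. In the bin its length runs up the slope.
- relay: Loose small relay, a plain dark rectangular block with a light top, 12 x 31 x 16 mm, 14 g. Origin near the centre of its underside, x along its 12 mm width, y along its 31 mm length, z up through it. In the bin its length runs up the slope.
- capacitor: Loose can capacitor, a dark cylinder with a metal top, 18 mm diameter, 36 mm high, 20 g. Origin at the centre of its underside, z along its axis. It stands on end on the bin's sloped floor; in the drawer it may stand or lie.
- ferrite_ring: Loose dark ferrite ring lying flat in the remaining compartment of the bin, 36 mm outer diameter, 12 mm thick; origin at the centre of its underside. It is not part of the kit and stays where it is.
- kit_cabinet: Fixed low grey cabinet, 130 x 220 x 66 mm, with one drawer; origin on the work surface under its centre, x towards its back, y to its left, z up. The drawer's front plate (216 mm wide, from 7 to 63 mm above the work surface) covers its open front; shut, its outside is 73 mm in front of the origin. Under the cabinet's top there are 49 mm above the drawer floor.
- kit_drawer (a joint): How far the drawer is out, in m: 0 shut, 0.105 fully out; it starts shut or up to 15 mm open. It slides along the cabinet's -x to open, with about 1.5 N of friction, and stays where it is left.
- drawer_handle (a point): Middle of the drawer's pull: a horizontal round steel bar, 10 mm thick, 90 mm long between its two end posts, along the cabinet's y, 36 mm above the work surface, 42 mm in front of the drawer's front plate (37 mm clear behind the bar). It moves with the drawer; axes as the cabinet's.
- compartment_left (a point): Floor centre of the drawer's left compartment (cabinet +y side); it moves with the drawer, axes as the cabinet's. The three compartments are alike: 108 mm front to back, 62 mm wide, 66 mm from centre to centre, floor 12 mm above the work surface, walls 28 mm above the floor (front plate 51 mm). Shut, the centre is 53 mm inside the cabinet's open edge.
- compartment_middle (a point): Centre of the floor of the drawer's middle compartment, as above.
- compartment_right (a point): Centre of the floor of the drawer's right compartment (cabinet -y side), as above.
- heatsink: Bystander: loose finned aluminium heatsink, 50 x 42 x 23 mm, behind the bin; origin at the centre of its underside.
- usb_stick: Bystander: loose dark memory stick, 54 x 17 x 8 mm, behind the bin; origin at the centre of its underside.
- spool: Bystander: loose solder spool, 66 x 56 x 56 mm, behind the bin and to the right of the cabinet; origin at the centre of its underside.

How it is judged (in metres and radians):
On the way, in this order (a step that is already met when the one before it is completed fails the run):
1. the drawer is pulled out by at least 70 mm (value of joint kit_drawer above 0.07 m), for 0.2 s.
2. the terminal block, the relay and the capacitor lie in the left, middle and right compartments while the drawer is still out (x of terminal in the frame of compartment_left between -0.054 and 0.054 m and y of terminal in the frame of compartment_left between -0.032 and 0.032 m and z of terminal in the frame of compartment_left between -0.01 and 0.028 m and x of relay in the frame of compartment_middle between -0.054 and 0.054 m and y of relay in the frame of compartment_middle between -0.032 and 0.032 m and z of relay in the frame of compartment_middle between -0.01 and 0.028 m and x of capacitor in the frame of compartment_right between -0.054 and 0.054 m and y of capacitor in the frame of compartment_right between -0.032 and 0.032 m and z of capacitor in the frame of compartment_right between -0.01 and 0.028 m and linear speed of each of terminal, relay, capacitor below 0.03 m/s and value of joint kit_drawer above 0.05 m), for 0.2 s.
At the end, for the whole second after the job is handed in: The drawer is shut (within 5 mm); the terminal block is in its left, the relay in its middle and the capacitor in its right compartment (origin within the compartment, no more than 28 mm above its floor, any attitude), all at rest; the ferrite ring is in the bin within 30 mm of where it was (x of terminal in the frame of compartment_left between -0.054 and 0.054 m and y of terminal in the frame of compartment_left between -0.032 and 0.032 m and z of terminal in the frame of compartment_left between -0.01 and 0.028 m and x of relay in the frame of compartment_middle between -0.054 and 0.054 m and y of relay in the frame of compartment_middle between -0.032 and 0.032 m and z of relay in the frame of compartment_middle between -0.01 and 0.028 m and x of capacitor in the frame of compartment_right between -0.054 and 0.054 m and y of capacitor in the frame of compartment_right between -0.032 and 0.032 m and z of capacitor in the frame of compartment_right between -0.01 and 0.028 m and linear speed of each of terminal, relay, capacitor below 0.03 m/s and value of joint kit_drawer below 0.005 m and distance of ferrite_ring from where it was at the start of the episode below 0.03 m); the robot touches nothing.
It fails at once if the ferrite ring is moved by more than 30 mm (distance of ferrite_ring from where it was at the start of the episode above 0.03 m).
It fails at once if the heatsink is moved by more than 20 mm (distance of heatsink from where it was at the start of the episode above 0.02 m).
It fails at once if the memory stick is moved by more than 20 mm (distance of usb_stick from where it was at the start of the episode above 0.02 m).
It fails at once if the solder spool is moved by more than 20 mm (distance of spool from where it was at the start of the episode above 0.02 m).
It also fails if it takes over 72 s, if anything falls off the work surface, if the arm or the gripper's body presses on something with over 40 N, if the wrist force passes 120 N, or if a joint passes its speed limit or range.

## Working session

There is one attempt and no reset: what is moved stays moved. The work goes in short steps, Python scripts to look and compute and a tool call to move; the robot and the scene stay as the last step left them, time stands still between calls to the robot, and variables do not carry over. Pictures are saved under pics/ and viewed, and the job is handed in when it is done.

Besides the shell and the picture viewer there is one more tool, called after "Request:" as name(argument=value, ...), one argument or row to a line, values as JSON. jog_arm: Moves the arm, as the interface text tells. Its arguments: {"type":"object","properties":{"targets":{"type":"array"},"gripper":{"type":"number"}},"required":["targets"]}

```bash
ls; mkdir -p pics
python3 - <<'E'
from workcell import manip
import cv2
print(manip.read_state()); print(manip.pinch_z)
for n in ("scene","top"):
    f=manip.grab_frame(n); cv2.imwrite(f"pics/{n}0.png",f["pixels"][:,:,::-1]); print(n,f["K"],f["k1"],f["R"],f["t"])
    import pickle; pickle.dump(f,open(f"{n}0.pkl","wb"))
E
```

```text
pics
{'t': 0.0, 'joint_positions': array([ 1.34499889e+00,  8.74379695e-02,  1.75135903e-01,  1.65980225e+00,
       -5.78537778e-06,  1.57078982e+00]), 'dq': array([ 0.00138295,  0.0004025 , -0.00112921, -0.00010629,  0.0004613 ,
       -0.00062313]), 'effort': array([-3.70910784e-03, -5.20395827e+01,  4.64796603e+01,  1.65913295e-02,
       -3.08947128e-04,  7.58494025e-06]), 'tool_pos': array([123.08583916, 535.81303204, 230.5961321 ]), 'orientation': array([ 1.12655773e-01,  9.93633861e-01, -6.50156823e-04, -7.08062540e-05]), 'wrist_force': array([-0.09393847, -0.91252226, -0.27978672]), 'ft_torque': array([-0.04515378,  0.01878126, -0.00568168]), 'finger_gap': 0.9995560902650105}
18.700000000000003
scene [[449.2596024    0.         278.61907896]
 [  0.         449.2596024  206.04908138]
 [  0.           0.           1.        ]] -0.0436060416581045 [[ 0.85858319 -0.51242964 -0.01583557]
 [-0.37226021 -0.60189433 -0.70650233]
 [ 0.35250139  0.61248598 -0.70753352]] [-465.24890264  293.13496788  842.78877245]
top [[437.90164745   0.         278.39641449]
 [  0.         437.90164745 206.16205041]
 [  0.           0.           1.        ]] -0.07446497081978842 [[-0.02111786 -0.999664   -0.01503094]
 [-0.99029413  0.02298097 -0.13707449]
 [ 0.13737386  0.01199033 -0.99044669]] [ 64.37239717 574.64264868 991.33922128]
```

View pics/scene0.png

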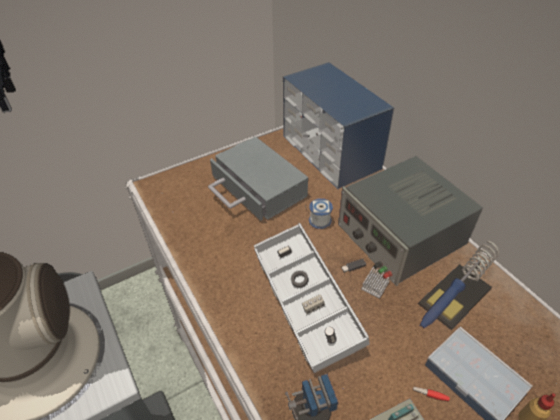

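View pics/top0.png

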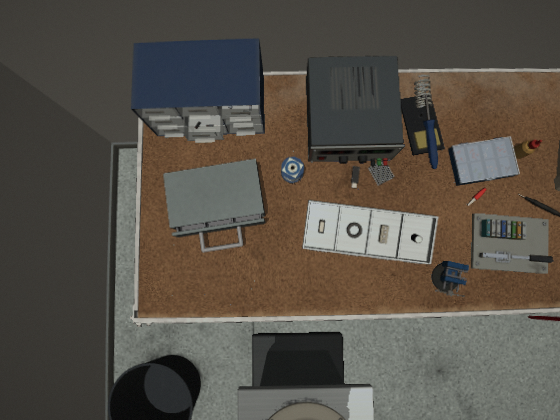

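The scene and top views show the cabinet at top-view pixel (215,197) and its handle at (221,243). The bin holds, left to right, the relay (321,226), the ferrite ring (353,229), the terminal block (384,234) and the capacitor (417,238). The spool is at (292,170), the memory stick at (354,177) and the heatsink at (381,173). Next I'll measure them.

```bash
cat > h.py <<'E'
import numpy as np, cv2
from scipy.spatial.transform import Rotation as Ro
from workcell import manip
def dist(f): return np.array([f["k1"],0,0,0,0.])
def rays(f,uv):
    # undistort: cv2 model x_d = x(1+k1 r^2)
    p=cv2.undistortPoints(np.asarray(uv,float).reshape(-1,1,2),f["K"],dist(f)).reshape(-1,2)
    return np.c_[p,np.ones(len(p))]
def camRt(f,st=None):
    if "R" in f: return f["R"].T, -f["R"].T@f["t"]
    T=f["T_tool_cam"]; Rt=Ro.from_quat(st["orientation"]).as_matrix()
    return Rt@T[:3,:3], Rt@T[:3,3]+st["tool_pos"]
def onplane(f,uv,z,st=None):
    Rc,c=camRt(f,st); d=rays(f,uv)@Rc.T
    return c+d*((z-c[2])/d[:,2])[:,None]
def cloud(f,st=None):
    h,w=f["depth"].shape; v,u=np.mgrid[:h,:w]
    r=rays(f,np.c_[u.ravel(),v.ravel()]); Rc,c=camRt(f,st)
    P=(r*f["depth"].reshape(-1,1))@Rc.T+c
    P[f["depth"].ravel()==0]=np.nan
    return P.reshape(h,w,3)
E
python3 - <<'E'
from h import *
import pickle
f=pickle.load(open("top0.pkl","rb")); P=cloud(f)
im=f["pixels"]
big=cv2.resize(im[140:270,150:450],None,fx=2.6,fy=2.6,interpolation=cv2.INTER_CUBIC)
cv2.imwrite("pics/topcrop0.png",big[:,:,::-1])
np.set_printoptions(precision=1,suppress=True)
for n,uv in dict(surf=(200,290),relay=(321,226),ring=(358,230),term=(384,234),cap=(417,238),cab=(215,197),handle=(221,248),heats=(381,173),usb=(354,181),spool=(292,170)).items():
    print(n,P[uv[1],uv[0]])
# cabinet top mask z 55..80
for nm,(x0,x1,y0,y1,z0,z1) in dict(cab=(300,800,50,500,60,75),heat=(0,0,0,0,0,0)).items():
    m=(P[...,2]>z0)&(P[...,2]<z1)
    n,l,s,_=cv2.connectedComponentsWithStats(m.astype(np.uint8))
    for i in range(1,n):
        if s[i,4]>200: 
            q=P[l==i]; print(i,s[i],q.mean(0),cv2.minAreaRect(q[:,:2].astype(np.float32)))
E
```

```text
surf [382.7 244.    3.9]
relay [526.1 -46.4  47.3]
ring [ 516.  -134.6   31.8]
term [ 503.6 -190.6   54.1]
cap [ 491.8 -263.3   65.3]
cab [597.  197.3  66.5]
handle [480.5 187.6  40.4]
heats [ 655.  -199.9   16.5]
usb [ 638.6 -134.6    6.5]
spool [659.8  17.6  50.5]
1 [260  36 300   8 868] [ 980.4 -292.4   67.5] ((980.208740234375, -288.2113037109375), (6.554531097412109, 752.5574951171875), 0.06749803572893143)
3 [  1  45 133  11 386] [980.7 574.   67.1] ((980.45654296875, 576.5626220703125), (7.004848480224609, 350.540771484375), 0.0006631027208641171)
27 [188 116  32  16 414] [771.  222.   70.2] ((772.6529541015625, 224.37661743164062), (38.95185089111328, 74.87973022460938), 0.004092860501259565)
46 [309 153  88  10 262] [ 684.3 -120.7   67.2] ((681.0001220703125, -124.66905975341797), (17.782909393310547, 203.74249267578125), 0.1577102690935135)
47 [ 164  159  100   69 5246] [606.  202.7  66.9] ((607.0511474609375, 203.69802856445312), (131.31434631347656, 221.41441345214844), 7.922277450561523)
48 [307 201 131  30 309] [ 556.3 -167.8   69.9] ((546.3908081054688, -163.4764404296875), (299.5408935546875, 38.269935607910156), 82.6639175415039)
51 [171 218  94  18 320] [527.6 193.   63.7] ((527.7597045898438, 192.48036193847656), (8.260624885559082, 216.54693603515625), 7.822842597961426)
```

View pics/topcrop0.png

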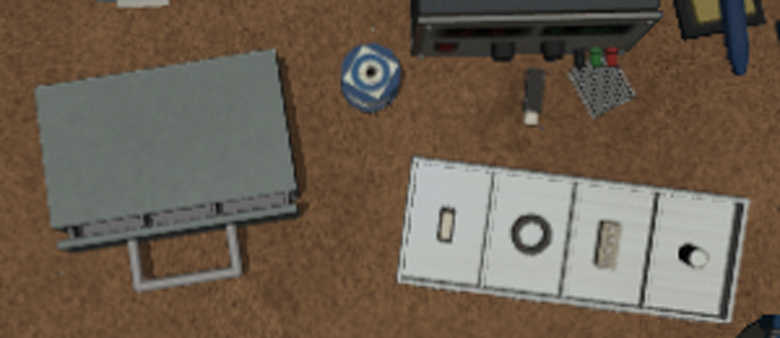

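Run:
```python
from h import *
import pickle
np.set_printoptions(precision=1,suppress=True)
st=manip.read_state(); print(Ro.from_quat(st["orientation"]).as_matrix().round(3))
f=pickle.load(open("top0.pkl","rb")); P=cloud(f)
im=f["pixels"]
# bin mask: bright/aluminium pixels region
hsv=cv2.cvtColor(im,cv2.COLOR_RGB2HSV)
m=((hsv[...,1]<60)&(hsv[...,2]>110)).astype(np.uint8); m[:, :295]=0; m[:,445:]=0; m[:195]=0; m[270:]=0
m=cv2.morphologyEx(m,cv2.MORPH_CLOSE,np.ones((5,5)))
n,l,s,_=cv2.connectedComponentsWithStats(m); i=1+s[1:,4].argmax(); print(s[i])
c,_=cv2.findContours((l==i).astype(np.uint8),cv2.RETR_EXTERNAL,cv2.CHAIN_APPROX_NONE)
r=cv2.minAreaRect(c[0]); print(r,cv2.boxPoints(r))
# fit bin using cloud: points above z 20 in region
reg=np.zeros(m.shape,bool); reg[195:270,295:445]=True
Q=P[reg&(P[...,2]>15)&(P[...,2]<100)]
r=cv2.minAreaRect(Q[:,:2].astype(np.float32)); print("bin rect",r,cv2.boxPoints(r))
a=np.deg2rad(-7.34); ex=np.array([np.cos(a),np.sin(a)]); ey=np.array([-np.sin(a),np.cos(a)])
ctr=np.array(r[0])
B=P[...,:2]-ctr; bx=B@ex; by=B@ey
# residual above floor
res=P[...,2]-(30+np.tan(.21)*bx)
for nm,yc in (("relay",111),("ring",37),("term",-37),("cap",-111)):
    k=(abs(bx)<45)&(abs(by-yc)<30)
    print(nm,"floor med",np.median(res[k]))
    k&=res>8
    q=P[k]; print(k.sum(),q.mean(0),"bin",bx[k].mean(),by[k].mean(),"min",bx[k].min(),by[k].min(),"max",bx[k].max(),by[k].max(),res[k].max())
```

```text
[[-1.   0.2 -0. ]
 [ 0.2  1.  -0. ]
 [ 0.  -0.  -1. ]]
[ 303  200  136   64 6403]
((370.1230773925781, 232.51541137695312), (130.85662841796875, 49.613895416259766), 7.125016689300537) [[302.1 249. ]
 [308.3 199.8]
 [438.1 216. ]
 [432.  265.2]]
bin rect ((506.1387939453125, -177.7259979248047), (341.77911376953125, 119.68013763427734), 80.49748229980469) [[ 418.9 -336.4]
 [ 536.9 -356.1]
 [ 593.4  -19.1]
 [ 475.3    0.7]]
relay floor med 0.4736829225739001
155 [520.7 -67.7  46.4] bin 0.3388950011682819 110.98110056391907 min -43.76774841890778 90.73226164188618 max 44.599837383707985 138.01067032524813 22.439158050178005
ring floor med 1.001349951290095
198 [ 512.3 -142.    44.9] bin 1.5454650967279597 36.221800685823375 min -43.33249508723075 16.06137252382856 max 44.63274083941874 66.79481485482583 24.309736816044808
term floor med 1.5749739502588866
216 [ 501.7 -211.2   49.3] bin -0.11602873762478162 -33.794860965840236 min -44.870340355551896 -56.56423062124592 max 44.746634487738866 -7.084981552795751 27.919279703797912
cap floor med 1.9274824524165286
248 [ 490.3 -291.6   54.5] bin -1.1841928230918997 -114.93555357187702 min -44.75516889172553 -130.49482251704387 max 44.68972555110315 -81.09245421333335 41.74076184170706
```

Run:
```python
from h import *
import pickle
np.set_printoptions(precision=1,suppress=True)
f=pickle.load(open("top0.pkl","rb")); P=cloud(f); im=f["pixels"]
a=np.deg2rad(7.95); ex=np.array([np.cos(a),np.sin(a)]); ey=np.array([-np.sin(a),np.cos(a)]); C=np.array([607,203.7])
print("bar px ->",onplane(f,[(203.8,249.6),(241.5,243.8),(222.7,246.7)],38))
B=P[...,:2]-C; bx=B@ex; by=B@ey
k=(P[...,2]>25)&(P[...,2]<48)&(bx<-95)&(bx>-150)&(abs(by)<70)
print(k.sum(),bx[k].min(),np.percentile(bx[k],[5,25,50]),by[k].min(),by[k].max(),by[k].mean())
# corners of bin
c=[(302.1,249.),(308.3,199.8),(438.1,216),(432,265.2)]
W=np.array([onplane(f,[p],z)[0] for p,z in zip(c,(42,72,72,42))])
print(W, W.mean(0)); 
print([np.linalg.norm(W[i]-W[(i+1)%4]) for i in range(4)])
d=W[1]-W[2]; print(np.degrees(np.arctan2(d[1],d[0]))); d=W[0]-W[3]; print(np.degrees(np.arctan2(d[1],d[0])))
g=pickle.load(open("scene0.pkl","rb"))
big=cv2.resize(g["pixels"][215:375,230:390],None,fx=3.7,fy=3.7,interpolation=cv2.INTER_CUBIC); cv2.imwrite("pics/scenecrop0.png",big[:,:,::-1])
```

```text
bar px -> [[477.6 228.4  38. ]
 [489.4 139.8  38. ]
 [483.5 183.9  38. ]]
276 -131.02671198412264 [-130.2 -127.2 -123.5] -50.455100346627056 49.681402734472556 -0.3155165743108292
[[ 474.1   -1.3   42. ]
 [ 584.6  -17.4   72. ]
 [ 540.3 -313.2   72. ]
 [ 429.1 -301.8   42. ]] [ 507.  -158.4   57. ]
[np.float64(115.62656293945798), np.float64(299.0745140290053), np.float64(115.7359720092569), np.float64(303.89033667199635)]
81.49279528223762
81.4942347460485
```

View pics/scenecrop0.png

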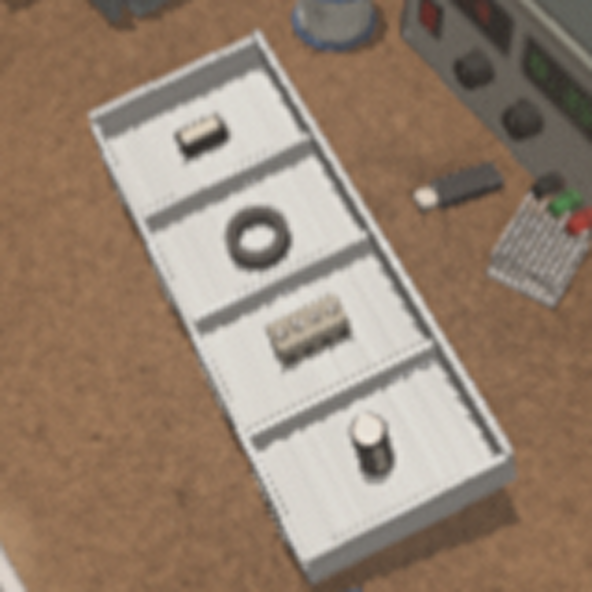

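The picture confirms the bin order from the far side: relay (200,135), ring (258,238), terminal (308,328), capacitor (371,445). Bin centre is about (507,-158) with yaw -8.5°. The handle bar is about (482,186), with the drawer roughly 11 mm open. I'll hook the bar from behind with closed fingers.

Request:
jog_arm(
  targets=[
    [[0.98,-0.89,-0.2,0,0,0.2],[0.98,-0.89,-0.2,0,0,0.2],[0.98,-0.89,-0.2,0,0,0.2],[0.98,-0.89,-0.2,0,0,0.2],[0.98,-0.89,-0.2,0,0,0.2],[0.98,-0.89,-0.2,0,0,0.2],[0.98,-0.89,-0.2,0,0,0.2],[0.98,-0.89,-0.2,0,0,0.2],[0.98,-0.89,-0.2,0,0,0.2],[0.98,-0.89,-0.2,0,0,0.2]],
  ],
  gripper=0,
)

```text
t: 1.35
tool_pos: [422.5, 260.1, 165.1]
orientation: [-0.034, 0.999, -0.003, -0.001]
wrist_force: [0.5, -0.4, 0.5]
finger_gap: -0.005
```

Request:
jog_arm(
  targets=[
    [[0.95,-0.8,-0.6,0,0,0.2],[0.95,-0.8,-0.6,0,0,0.2],[0.87,-0.75,-0.5,0,0,0.1],[0,0,0,0,0,0]],
  ],
)

```text
t: 1.85
tool_pos: [508.6, 184.7, 110.5]
orientation: [-0.068, 0.998, -0.003, -0.002]
wrist_force: [-0.3, 0.1, -0.5]
finger_gap: 0.001
```

Run:
```python
from h import *
np.set_printoptions(precision=1,suppress=True)
st=manip.read_state(); f=manip.grab_frame("wrist"); cv2.imwrite("pics/w1.png",f["pixels"][:,:,::-1]); print(st["tool_pos"]); 
print(f["T_tool_cam"])
# project where bar predicted
Rc,c=camRt(f,st)
for p in [(482.2,186.3,41),(508.6,184.7,20),(508.6,184.7,110)]:
    q=Rc.T@(np.array(p)-c); x=q[:2]/q[2]; x*=1+f["k1"]*(x@x); print(p,f["K"][:2,:2]@x+f["K"][:2,2])
print(st["joint_positions"])
g=manip.grab_frame("top"); cv2.imwrite("pics/t1.png",g["pixels"][:,:,::-1])
```

```text
[508.6 184.7 110.5]
[[  -0.    -1.    -0.3   76.7]
 [   1.    -0.     0.     0.2]
 [  -0.    -0.3    1.  -143. ]
 [   0.     0.     0.     1. ]]
(482.2, 186.3, 41) [290.4 181.5]
(508.6, 184.7, 20) [282.5 209.7]
(508.6, 184.7, 110) [281.7 268.3]
[ 0.4  0.1 -0.1  1.4 -0.   0.2]
```

View pics/w1.png

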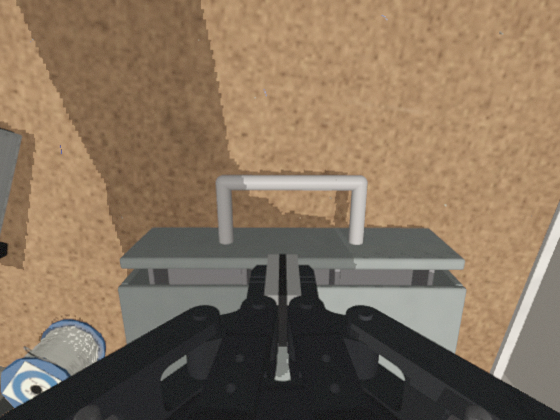

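The wrist view shows the bar at row 182, between columns 222 and 362. It was predicted at row 181.5, so the estimate holds. I'll descend behind the bar.

Request:
jog_arm(
  targets=[
    [[-0.1,0.1,-0.8,0,0,0],[0,0,-0.8,0,0,0],[0,0,-0.7,0,0,0],[0,0,-0.4,0,0,0],[0,0,0,0,0,0]],
  ],
  gripper=0,
)

```text
t: 2.58
tool_pos: [503.4, 193.6, 32.7]
orientation: [-0.071, 0.997, -0.002, 0.001]
wrist_force: [0.0, -0.6, 0.8]
finger_gap: -0.002
```

Request:
jog_arm(
  targets=[
    [[0,0,-0.4,0,0,0],[0,0,-0.1,0,0,0],[-0.4,-0.06,0,0,0,0],[-0.5,-0.07,0,0,0,0],[-0.5,-0.07,0,0,0,0],[-0.5,-0.07,0,0,0,0],[-0.5,-0.07,0,0,0,0],[0,0,0,0,0,0]],
  ],
)

```text
t: 3.58
tool_pos: [426.8, 183.3, 19.6]
orientation: [-0.072, 0.997, -0.001, 0.003]
wrist_force: [-0.9, -0.7, 0.4]
finger_gap: 0.001
```

Request:
jog_arm(
  targets=[
    [[-0.25,-0.03,0,0,0,0],[-0.2,-0.03,0,0,0,0],[-0.1,-0.01,0,0,0,0],[0,0,0,0,0,0]],
  ],
)

```text
t: 4.08
tool_pos: [409.8, 181.1, 20.0]
orientation: [-0.072, 0.997, -0.001, 0.004]
wrist_force: [0.4, 0.1, -0.7]
finger_gap: -0.004
```

```bash
cat > draw.py <<'E'
from h import *
def drawer(tag):
    g=manip.grab_frame("top"); cv2.imwrite(f"pics/{tag}.png",cv2.resize(g["pixels"][140:300,140:450],None,fx=2.5,fy=2.5)[:,:,::-1])
    P=cloud(g); a=np.deg2rad(7.95); ex=np.array([np.cos(a),np.sin(a)]); ey=np.array([-np.sin(a),np.cos(a)])
    B=P[...,:2]-[607,203.7]; bx=B@ex; by=B@ey
    k=(P[...,2]>55)&(P[...,2]<70)&(bx<-73)&(bx>-190)&(abs(by)>60)&(abs(by)<104)
    print("plate bx pct",np.percentile(bx[k],[3,10,50,90]).round(1),k.sum())
    return g,P,bx,by
if __name__=="__main__":
    import sys; drawer(sys.argv[1]); print(manip.read_state()["tool_pos"],manip.read_state()["wrist_force"])
E
python3 draw.py t2
```

```text
plate bx pct [-173.2 -172.7 -169.5 -166.2] 72
[409.82149565 181.07226106  20.00823135] [ 0.25725188 -0.67603179  0.1791209 ]
```

View pics/t2.png

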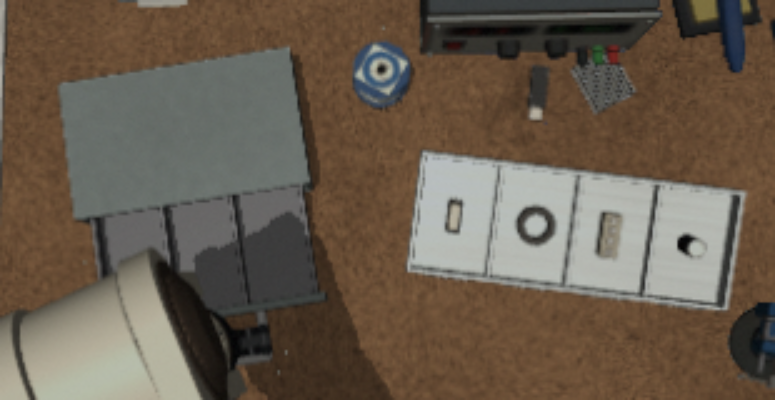

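The top view shows the drawer out to about 100 mm (plate outside at -173 in the cabinet frame), with all three compartments visible. I'll lift clear and move over the bin for a wrist view.

Request:
jog_arm(
  targets=[
    [[0.1,0.02,0.5,0,0,0],[0,0,1,0,0,0],[0,0,1,0,0,0],[0,0,1,0,0,0],[0.3,-0.6,1,0,0,-0.1],[0.45,-0.95,0.5,0,0,-0.2],[0.45,-0.95,0,0,0,-0.2],[0.45,-0.95,0,0,0,-0.2],[0.45,-0.95,0,0,0,-0.2],[0.45,-0.95,0,0,0,-0.2],[0.45,-0.95,0,0,0,-0.2],[0.45,-0.95,0,0,0,-0.2],[0.45,-0.95,0,0,0,-0.2],[0.45,-0.95,0,0,0,-0.2],[0.45,-0.95,0,0,0,-0.2],[0.45,-0.95,0,0,0,-0.2],[0.3,-0.6,0,0,0,0],[0,0,0,0,0,0]],
  ],
  gripper=32,
)

```text
t: 6.38
tool_pos: [587.9, -180.9, 192.5]
orientation: [0.094, 0.996, -0.001, 0.009]
wrist_force: [-0.5, -0.5, -0.0]
finger_gap: 0.377
```

Run:
```python
from h import *
import pickle
st=manip.read_state(); f=manip.grab_frame("wrist"); cv2.imwrite("pics/w2.png",f["pixels"][:,:,::-1]); pickle.dump((st,f),open("w2.pkl","wb")); print(st["tool_pos"],st["joint_positions"].round(2))
R=Ro.from_quat(st["orientation"]).as_matrix(); print("yaw y",np.degrees(np.arctan2(R[1,1],R[0,1])),R[:,2]); print(camRt(f,st))
```

```text
[ 587.92745773 -180.87929462  192.51047799] [-0.3   0.22  0.25  1.58  0.   -0.11]
yaw y 79.19434248281847 [ 0.0177931  -0.00334782 -0.99983609]
(array([[ 1.88320276e-01,  9.30295242e-01,  3.14779665e-01],
       [ 9.82107625e-01, -1.78481559e-01, -6.00745091e-02],
       [ 2.95335294e-04,  3.20460757e-01, -9.47261746e-01]]), array([ 510.06800146, -165.40129713,  334.08611973]))
```

View pics/w2.png

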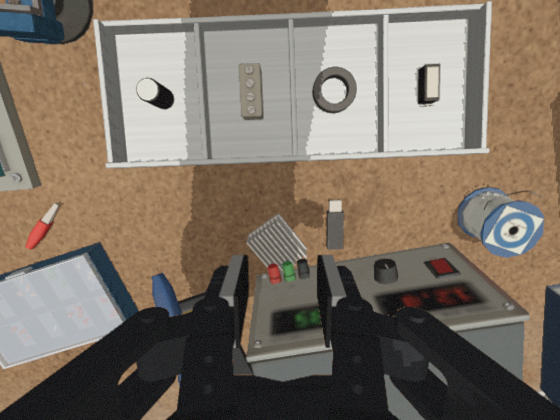

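The wrist view shows the terminal top at (250,90), the relay top at (432,83), the capacitor top at (149,90) and the ring at (335,89). The wrist depth cloud should give their world positions.

```bash
cat > parts.py <<'E'
from h import *
def floorfit(P,pts):
    A=np.c_[pts[:,:2],np.ones(len(pts))]; return np.linalg.lstsq(A,pts[:,2],rcond=None)[0]
def inter(f,st,uv,pl,h):
    # ray with plane z = a x+b y+c, raised by h along its normal
    Rc,c=camRt(f,st); d=(rays(f,[uv])@Rc.T)[0]
    n=np.array([-pl[0],-pl[1],1]); s=np.linalg.norm(n)
    t=(pl[2]+h*s-n@c)/(n@d); return c+t*d
E
python3 - <<'E'
from parts import *
import pickle
np.set_printoptions(precision=1,suppress=True)
st,f=pickle.load(open("w2.pkl","rb")); P=cloud(f,st); im=f["pixels"]
m=np.zeros(im.shape[:2],bool)
for a,b,c,d in [(35,150,120,138),(35,60,180,198),(35,150,208,235),(35,150,268,288),(35,150,300,308),(35,150,362,378),(35,145,395,415),(35,145,445,462)]:
    m[a:b,c:d]=True
Q=P[m]; Q=Q[np.isfinite(Q[:,2])]; 
pl=floorfit(P,Q); r=Q[:,2]-Q[:,:2]@pl[:2]-pl[2]; k=abs(r)<4; pl=floorfit(P,Q[k]); print(pl, np.arctan(np.hypot(*pl[:2])), np.degrees(np.arctan2(pl[1],pl[0])), np.std(r[k]))
n=np.array([-pl[0],-pl[1],1]); n/=np.linalg.norm(n)
H=(P-[0,0,pl[2]])@n
for nm,(u0,u1,v0,v1),h0,h1 in (("relay",(410,450,50,120),10,22),("ring",(305,365,60,120),7,16),("term",(230,272,50,130),17,30),("cap",(132,180,70,112),30,42)):
    s=np.zeros(H.shape,bool); s[v0:v1,u0:u1]=True
    k=s&(H>h0)&(H<h1); q=P[k]; v,u=np.nonzero(k)
    top=q.mean(0); hh=np.median(H[k])
    rect=cv2.minAreaRect(q[:,:2].astype(np.float32)); rp=cv2.minAreaRect(np.c_[u,v].astype(np.float32))
    pc=inter(f,st,rp[0],pl,hh)
    print(nm,k.sum(),"H",hh,"mean",top,"rect",[np.round(x,1) for x in rect],"px",np.round(rp[0],1),"ray",pc,"base",top-n*hh)
pickle.dump(pl,open("pl.pkl","wb"))
E
```

```text
[  0.2  -0.  -82.5] 0.20957991665114786 -8.638955928056035 0.8350791182981576
relay 700 H 15.499926965716728 mean [526.1 -47.5  45.2] rect [array([526.3, -46.5]), array([13.7, 29.3]), np.float64(80.2)] px [430.5  82.5] ray [525.9 -47.6  45.5] base [529.3 -48.   30. ]
ring 1028 H 11.70672072626462 mean [ 516.1 -122.9   41.8] rect [array([ 516.4, -122.9]), array([34.9, 35. ]), np.float64(34.0)] px [334.5  89. ] ray [ 516.2 -123.    41.9] base [ 518.5 -123.3   30.4]
term 1146 H 21.05594596069331 mean [ 504.  -189.6   51.3] rect [array([ 504.2, -189.9]), array([17.1, 40.1]), np.float64(81.2)] px [250.6  89.8] ray [ 504.  -189.7   51.1] base [ 508.3 -190.3   30.7]
cap 508 H 36.03265542031508 mean [ 490.4 -263.5   65.5] rect [array([ 490.2, -264.5]), array([18. , 17.1]), np.float64(79.4)] px [148.5  90. ] ray [ 490.3 -263.5   65.8] base [ 497.8 -264.7   30.3]
```

Request:
jog_arm(
  targets=[
    [[-0.9,-0.1,-0.3,0,0.1,0.2],[-0.9,-0.1,-0.5,0,0,0.1],[-0.9,-0.1,-0.9,0,0,0],[0,0,-0.9,0,0,0],[0,0,-0.8,0,0,0],[0,0,0,0,0,0]],
  ],
  gripper=29,
)

```text
t: 7.18
tool_pos: [503.2, -184.4, 91.8]
orientation: [0.07, 0.998, -0.001, 0.004]
wrist_force: [0.5, 0.4, -0.4]
finger_gap: 0.339
```

```bash
cat > s.py <<'E'
from h import *
st=manip.read_state(); R=Ro.from_quat(st["orientation"]).as_matrix(); print(st["t"],st["tool_pos"].round(1),"yaw",np.degrees(np.arctan2(R[1,1],R[0,1])).round(1),"z",R[:,2].round(3),"F",st["wrist_force"].round(1),"gap",round(st["finger_gap"]*85.4,1))
E
python3 s.py
```

```text
7.175 [ 503.2 -184.4   91.8] yaw 82.0 z [ 0.007 -0.003 -1.   ] F [ 0.5  0.4 -0.4] gap 29.0
```

Request:
jog_arm(
  targets=[
    [[0.11,-0.19,-0.3,0,0,-0.07],[0,0,-0.5,0,0,0],[0,0,0,0,0,0]],
  ],
)

```text
t: 7.55
tool_pos: [507.9, -190.1, 68.9]
orientation: [0.075, 0.997, -0.002, 0.005]
wrist_force: [-0.5, -0.3, -0.7]
finger_gap: 0.339
```

```bash
python3 s.py;  python3 - <<'E'
from h import *
f=manip.grab_frame("wrist"); cv2.imwrite("pics/w3.png",f["pixels"][:,:,::-1])
E
```

```text
7.55 [ 507.9 -190.1   68.9] yaw 81.4 z [ 0.01  -0.004 -1.   ] F [-0.5 -0.3 -0.7] gap 28.9
```

View pics/w3.png

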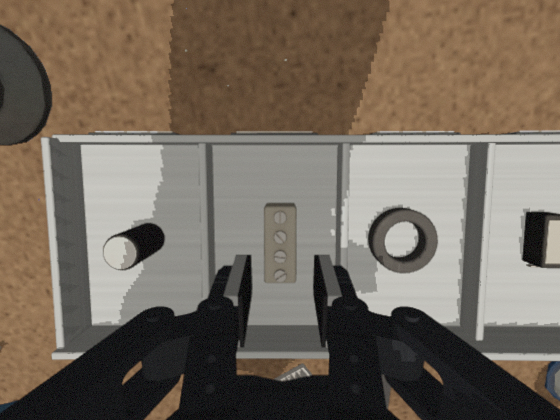

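The wrist view shows the block at columns 265-297, between the finger tips at about 250 and 315, so it is well centred. Descend and grip.

Request:
jog_arm(
  targets=[
    [[0,0,-0.5,0,0,0],[0,0,-0.45,0,0,0],[0,0,-0.15,0,0,0],[0,0,0,0,0,0]],
  ],
)

```text
t: 8.1
tool_pos: [508.2, -190.2, 34.4]
orientation: [0.075, 0.997, -0.002, 0.006]
wrist_force: [-0.2, 0.5, 0.4]
finger_gap: 0.338
```

Request:
jog_arm(
  targets=[
    [[0,0,0.06,0,0,0],[0,0,0,0,0,0],[0,0,0,0,0,0],[0,0,0,0,0,0],[0,0,0.5,0,0,0],[0,0,0.8,0,0,0],[0,0,0.9,0,0,0]],
  ],
  gripper=8,
)

```text
t: 8.98
tool_pos: [507.7, -190.0, 105.3]
orientation: [0.075, 0.997, -0.002, 0.005]
wrist_force: [0.5, 0.4, 0.0]
finger_gap: 0.177
```

```bash
python3 s.py;  python3 - <<'E'
from h import *
f=manip.grab_frame("wrist"); cv2.imwrite("pics/w4.png",f["pixels"][:,:,::-1])
E
```

```text
8.975 [ 507.7 -190.   105.3] yaw 81.4 z [ 0.01  -0.004 -1.   ] F [0.5 0.4 0. ] gap 15.1
```

View pics/w4.png

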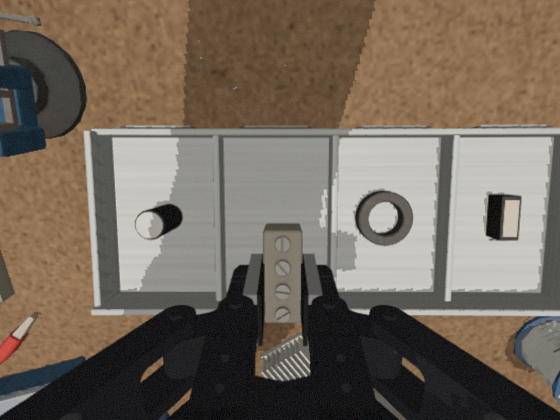

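Terminal block held (gap 15 mm, block visible between the pads at (282,275)). Carry it to the left compartment, target about (487,254).

Request:
jog_arm(
  targets=[
    [[-0.05,0.98,0.3,0,0,0.15],[-0.05,0.98,0,0,0,0.15],[-0.05,0.98,0,0,0,0.15],[-0.05,0.98,0,0,0,0.15],[-0.05,0.98,0,0,0,0.15],[-0.05,0.98,0,0,0,0.15],[-0.05,0.98,0,0,0,0.15],[-0.05,0.98,0,0,0,0.15],[-0.05,0.98,0,0,0,0.15],[-0.05,0.98,0,0,0,0.15],[-0.05,0.98,0,0,0,0.15],[-0.05,0.98,0,0,0,0.15],[-0.05,0.98,0,0,0,0.15],[-0.05,0.9,0,0,0,0.1],[0,0.5,0,0,0,0],[0,0,0,0,0,0]],
  ],
)

```text
t: 11.02
tool_pos: [490.1, 246.8, 137.7]
orientation: [-0.072, 0.997, 0.0, 0.018]
wrist_force: [-0.2, 1.4, -0.8]
finger_gap: 0.183
```

```bash
python3 s.py;  python3 - <<'E'
from h import *
f=manip.grab_frame("wrist"); cv2.imwrite("pics/w5.png",f["pixels"][:,:,::-1])
E
```

```text
11.025 [490.1 246.8 137.7] yaw 98.3 z [ 0.036  0.003 -0.999] F [-0.2  1.4 -0.8] gap 15.6
```

View pics/w5.png

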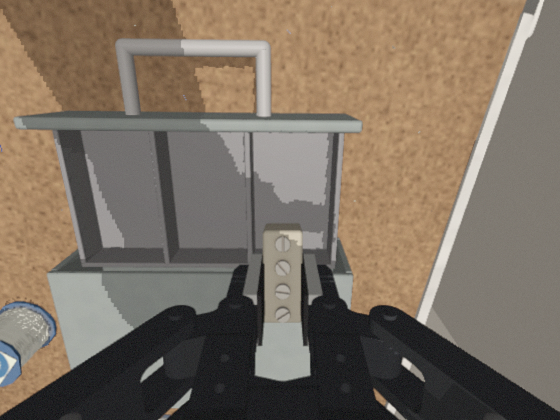

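The wrist view shows the open drawer with the left compartment at columns 250-337. I'll ray-check the compartment position.

Run:
```python
from h import *
np.set_printoptions(precision=1,suppress=True)
st=manip.read_state(); f=manip.grab_frame("wrist")
a=np.deg2rad(7.95); ex=np.array([np.cos(a),np.sin(a)]); ey=np.array([-np.sin(a),np.cos(a)])
for uv,z in [((249,200),40),((338,200),40),((200,114),63),((200,126),63),((200,268),66),((337,160),40)]:
    w=onplane(f,[uv],z,st)[0]; d=w[:2]-[607,203.7]; print(uv,w,"cab",d@ex,d@ey)
d=st["tool_pos"][:2]-[607,203.7]; print("tcp cab",d@ex,d@ey)
```

```text
(249, 200) [492.5 221.6  40. ] cab -110.89502013331557 33.60253304845305
(338, 200) [483.1 287.2  40. ] cab -111.21406605085569 99.80525022578317
(200, 114) [433.2 187.   63. ] cab -174.41054491512836 7.52682185355464
(200, 126) [440.5 187.5  63. ] cab -167.19395487031628 6.947610612399348
(200, 268) [539.3 194.2  66. ] cab -68.32731254001371 -0.09410965184256526
(337, 160) [453.6 280.5  40. ] cab -141.32066838722116 97.27422325490532
tcp cab -109.82372202230908 58.27977914465154
```

Request:
jog_arm(
  targets=[
    [[-0.2,0.25,-0.8,0,0.25,0],[0,0,-0.9,0,0,0],[0,0,-0.5,0,0,0],[0,0,0,0,0,0]],
  ],
)

```text
t: 11.62
tool_pos: [482.9, 251.2, 66.3]
orientation: [-0.07, 0.998, 0.001, -0.003]
wrist_force: [-0.8, 0.2, -0.4]
finger_gap: 0.179
```

```bash
python3 s.py
```

```text
11.625 [482.9 251.2  66.3] yaw 98.0 z [-0.005  0.001 -1.   ] F [-0.8  0.2 -0.4] gap 15.3
```

Request:
jog_arm(
  targets=[
    [[0,0.06,-0.4,0,0,0],[0,0,-0.6,0,0,0],[0,0,-0.2,0,0,0],[0,0,0,0,0,0]],
  ],
)

```text
t: 12.12
tool_pos: [483.3, 253.2, 28.7]
orientation: [-0.07, 0.998, 0.001, -0.002]
wrist_force: [-0.0, -0.1, 0.7]
finger_gap: 0.184
```

Request:
jog_arm(
  targets=[
    [[0,0,-0.15,0,0,0],[0,0,0,0,0,0]],
  ],
)

```text
t: 12.38
tool_pos: [483.6, 253.4, 24.6]
orientation: [-0.07, 0.998, 0.001, -0.002]
wrist_force: [-0.1, 0.0, 0.7]
finger_gap: 0.179
```

Request:
jog_arm(
  targets=[
    [[0,0,0,0,0,0],[0,0,0,0,0,0],[0,0,0,0,0,0],[0,0,0.4,0,0,0],[0,0,0.8,0,0,0],[0,0,1,0,0,0],[0,0,1,0,0,0],[0,0,0.5,0,0,0]],
  ],
  gripper=26,
)

```text
t: 13.38
tool_pos: [483.4, 253.3, 142.0]
orientation: [-0.07, 0.998, 0.002, -0.001]
wrist_force: [0.5, -0.4, -0.1]
finger_gap: 0.302
```

```bash
python3 s.py;  python3 - <<'E'
from h import *
f=manip.grab_frame("wrist"); cv2.imwrite("pics/w6.png",f["pixels"][:,:,::-1])
E
```

```text
13.375 [483.4 253.3 142. ] yaw 98.0 z [-0.003  0.003 -1.   ] F [ 0.5 -0.4 -0.1] gap 25.8
```

View pics/w6.png

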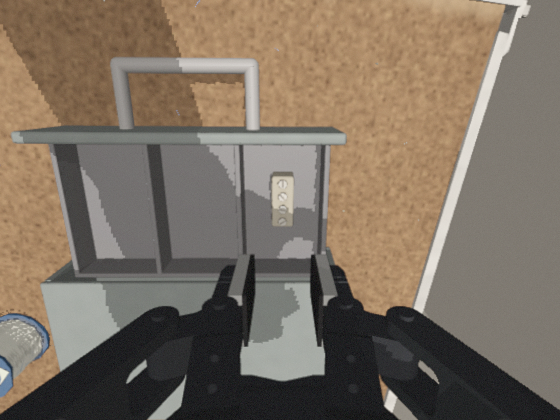

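The wrist view shows the terminal block flat in the left compartment at (283,200). Next is the relay.

Request:
jog_arm(
  targets=[
    [[0.15,-0.98,0,0,0,-0.2],[0.15,-0.98,0,0,0,-0.2],[0.15,-0.98,0,0,0,-0.2],[0.15,-0.98,0,0,0,-0.2],[0.15,-0.98,0,0,0,-0.2],[0.15,-0.98,0,0,0,-0.2],[0.15,-0.98,0,0,0,-0.2],[0.15,-0.98,0,0,0,-0.2],[0.15,-0.98,-0.3,0,0,-0.2],[0.1,-0.6,-0.6,0,0,-0.1],[0,0,-0.6,0,0,0],[0,0,0,0,0,0]],
  ],
  gripper=24,
)

```text
t: 14.92
tool_pos: [524.9, -37.2, 88.1]
orientation: [0.066, 0.998, 0.002, -0.005]
wrist_force: [-0.2, -0.6, 0.7]
finger_gap: 0.286
```

```bash
python3 s.py
```

```text
14.925 [524.9 -37.2  88.1] yaw 82.4 z [-0.009  0.005 -1.   ] F [-0.2 -0.6  0.7] gap 24.4
```

Request:
jog_arm(
  targets=[
    [[0.09,-0.35,-0.4,0,-0.06,-0.12],[0,0,-0.3,0,0,0],[0,0,0,0,0,0]],
  ],
)

```text
t: 15.3
tool_pos: [527.9, -46.9, 66.0]
orientation: [0.074, 0.997, 0.002, -0.0]
wrist_force: [-0.2, 0.4, 0.5]
finger_gap: 0.282
```

```bash
python3 s.py;  python3 - <<'E'
from h import *
f=manip.grab_frame("wrist"); cv2.imwrite("pics/w7.png",f["pixels"][:,:,::-1])
E
```

```text
15.3 [527.9 -46.9  66. ] yaw 81.5 z [ 0.     0.005 -1.   ] F [-0.2  0.4  0.5] gap 24.1
```

View pics/w7.png

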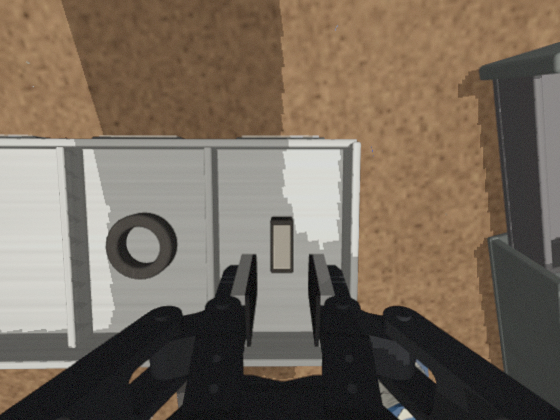

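The relay is centred between the tips (271-294 against 256-310). Descend and grip.

Request:
jog_arm(
  targets=[
    [[0,0,-0.5,0,0,0],[0,0,-0.4,0,0,0],[0,0,-0.08,0,0,0],[0,0,0,0,0,0]],
  ],
)

```text
t: 15.85
tool_pos: [528.2, -46.5, 35.2]
orientation: [0.074, 0.997, 0.002, 0.0]
wrist_force: [1.1, 0.2, 0.1]
finger_gap: 0.281
```

Request:
jog_arm(
  targets=[
    [[0,-0.02,0,0,0,0],[0,0,0,0,0,0],[0,0,0,0,0,0],[0,0,0,0,0,0],[0,0,0.5,0,0,0],[0,0,0.8,0,0,0],[0,0,0.9,0,0,0]],
  ],
  gripper=2,
)

```text
t: 16.73
tool_pos: [527.6, -47.1, 104.2]
orientation: [0.074, 0.997, 0.003, -0.0]
wrist_force: [0.3, 0.2, 0.3]
finger_gap: 0.125
```

```bash
python3 s.py;  python3 - <<'E'
from h import *
f=manip.grab_frame("wrist"); cv2.imwrite("pics/w8.png",f["pixels"][:,:,::-1])
E
```

```text
16.725 [527.6 -47.1 104.2] yaw 81.5 z [-0.     0.005 -1.   ] F [0.3 0.2 0.3] gap 10.7
```

View pics/w8.png

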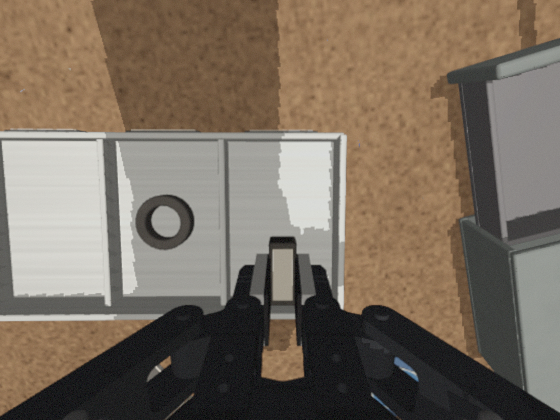

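Relay held. Carry it to the middle compartment, target about (492,188).

Request:
jog_arm(
  targets=[
    [[-0.15,0.98,0.3,0,0,0.26],[-0.15,0.98,0,0,0,0.26],[-0.15,0.98,0,0,0,0.26],[-0.15,0.98,0,0,0,0.26],[-0.15,0.98,0,0,0,0.26],[-0.15,0.98,0,0,0,0.26],[-0.15,0.98,0,0,0,0.26],[-0.1,0.6,0,0,0,0.2],[0,0,-0.3,0,0,0],[0,0,0,0,0,0]],
  ],
)

```text
t: 18.02
tool_pos: [495.7, 182.7, 118.9]
orientation: [-0.071, 0.997, 0.004, 0.008]
wrist_force: [-0.7, 0.8, -0.9]
finger_gap: 0.125
```

```bash
python3 s.py
```

```text
18.025 [495.7 182.7 118.9] yaw 98.1 z [ 0.015  0.009 -1.   ] F [-0.7  0.8 -0.9] gap 10.7
```

Request:
jog_arm(
  targets=[
    [[-0.12,0.16,-0.6,0,0.1,0],[0,0,-0.7,0,0,0],[0,0,-0.5,0,0,0],[0,0,-0.2,0,0,0],[0,0,0,0,0,0]],
  ],
)

```text
t: 18.65
tool_pos: [491.3, 185.4, 54.0]
orientation: [-0.069, 0.998, 0.004, -0.001]
wrist_force: [0.1, 0.2, 0.1]
finger_gap: 0.127
```

Request:
jog_arm(
  targets=[
    [[0,0.07,-0.4,0,0,0],[0,0,-0.4,0,0,0],[0,0,-0.15,0,0,0],[0,0,0,0,0,0]],
  ],
)

```text
t: 19.15
tool_pos: [491.8, 187.9, 24.3]
orientation: [-0.069, 0.998, 0.004, -0.001]
wrist_force: [0.3, -0.8, 0.3]
finger_gap: 0.123
```

Request:
jog_arm(
  targets=[
    [[0,0,0,0,0,0],[0,0,0,0,0,0],[0,0,0,0,0,0],[0,0,0.4,0,0,0],[0,0,0.8,0,0,0],[0,0,1,0,0,0],[0,0,1,0,0,0],[0,0,0.5,0,0,0]],
  ],
  gripper=22,
)

```text
t: 20.15
tool_pos: [491.8, 187.9, 142.2]
orientation: [-0.069, 0.998, 0.004, 0.0]
wrist_force: [0.9, 0.3, -0.3]
finger_gap: 0.256
```

```bash
python3 s.py;  python3 - <<'E'
from h import *
f=manip.grab_frame("wrist"); cv2.imwrite("pics/w9.png",f["pixels"][:,:,::-1])
E
```

```text
20.15 [491.8 187.9 142.2] yaw 97.9 z [ 0.     0.009 -1.   ] F [ 0.9  0.3 -0.3] gap 21.9
```

View pics/w9.png

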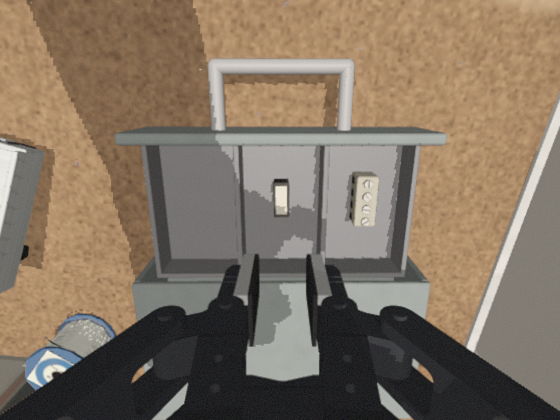

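The relay is in the middle compartment at (281,197) and the terminal in the left at (365,200). Next is the capacitor.

Request:
jog_arm(
  targets=[
    [[0,-0.98,0,0,0,-0.14],[0,-0.98,0,0,0,-0.14],[0,-0.98,0,0,0,-0.14],[0,-0.98,0,0,0,-0.14],[0,-0.98,0,0,0,-0.14],[0,-0.98,0,0,0,-0.14],[0,-0.98,0,0,0,-0.14],[0,-0.98,0,0,0,-0.14],[0,-0.98,0,0,0,-0.14],[0,-0.98,0,0,0,-0.14],[0,-0.98,0,0,0,-0.14],[0,-0.98,0,0,0,-0.14],[0,-0.98,0,0,0,-0.14],[0,-0.98,0,0,0,-0.14],[0,-0.6,-0.5,0,0,-0.1],[0,0,-0.5,0,0,0],[0,0,0,0,0,0]],
  ],
  gripper=29,
)

```text
t: 22.32
tool_pos: [486.7, -253.4, 99.6]
orientation: [0.079, 0.997, 0.006, -0.005]
wrist_force: [-0.5, 0.4, 0.5]
finger_gap: 0.337
```

```bash
python3 s.py;  python3 - <<'E'
from h import *
f=manip.grab_frame("wrist"); cv2.imwrite("pics/w10.png",f["pixels"][:,:,::-1])
E
```

```text
22.325 [ 486.7 -253.4   99.6] yaw 80.9 z [-0.009  0.014 -1.   ] F [-0.5  0.4  0.5] gap 28.8
```

View pics/w10.png

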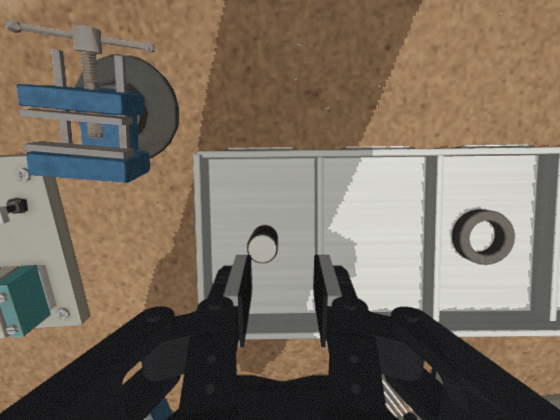

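The capacitor top is at (262,247), left of the jaw centre line at 282. Shift over it.

Request:
jog_arm(
  targets=[
    [[0.21,-0.36,-0.2,-0.1,-0.06,0.06],[0,0,-0.2,0,0,0],[0,0,0,0,0,0]],
  ],
)

```text
t: 22.75
tool_pos: [494.5, -263.7, 88.3]
orientation: [0.073, 0.997, -0.001, 0.001]
wrist_force: [-0.2, -0.3, 0.4]
finger_gap: 0.343
```

```bash
python3 s.py;  python3 - <<'E'
from h import *
f=manip.grab_frame("wrist"); cv2.imwrite("pics/w11.png",f["pixels"][:,:,::-1])
E
```

```text
22.75 [ 494.5 -263.7   88.3] yaw 81.6 z [ 0.002 -0.002 -1.   ] F [-0.2 -0.3  0.4] gap 29.3
```

View pics/w11.png

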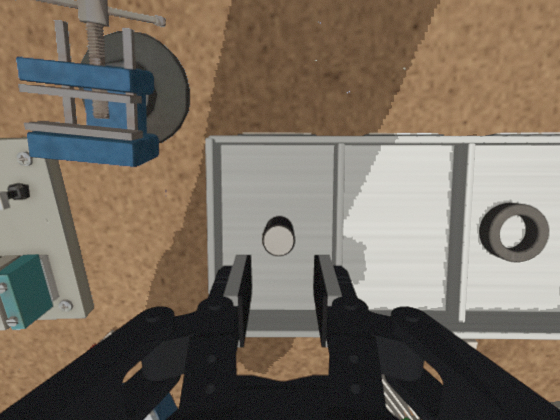

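Request:
jog_arm(
  targets=[
    [[0,-0.05,-0.4,0,0,0],[0,0,-0.6,0,0,0],[0,0,-0.5,0,0,0],[0,0,-0.1,0,0,0],[0,0,0,0,0,0]],
  ],
)

```text
t: 23.42
tool_pos: [494.0, -265.0, 36.5]
orientation: [0.073, 0.997, -0.001, 0.001]
wrist_force: [0.3, -1.0, 0.3]
finger_gap: 0.342
```

Request:
jog_arm(
  targets=[
    [[0,0,0.05,0,0,0],[0,0,0,0,0,0],[0,0,0,0,0,0],[0,0,0,0,0,0],[0,0,0.5,0,0,0],[0,0,0.8,0,0,0],[0,0,0.9,0,0,0]],
  ],
  gripper=8,
)

```text
t: 24.3
tool_pos: [493.7, -264.8, 107.5]
orientation: [0.073, 0.997, -0.001, 0.0]
wrist_force: [1.0, -0.2, 0.6]
finger_gap: 0.189
```

```bash
python3 s.py;  python3 - <<'E'
from h import *
f=manip.grab_frame("wrist"); cv2.imwrite("pics/w12.png",f["pixels"][:,:,::-1])
E
```

```text
24.3 [ 493.7 -264.8  107.5] yaw 81.6 z [ 0.001 -0.002 -1.   ] F [ 1.  -0.2  0.6] gap 16.2
```

View pics/w12.png

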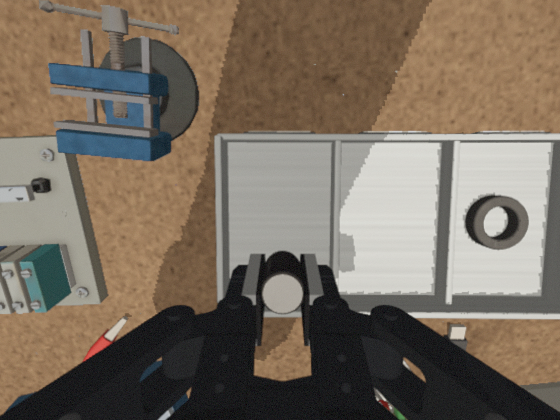

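Capacitor held. Carry it to the right compartment, target about (501,122).

Request:
jog_arm(
  targets=[
    [[0.02,0.98,0.4,0,0,0.16],[0.02,0.98,0,0,0,0.16],[0.02,0.98,0,0,0,0.16],[0.02,0.98,0,0,0,0.16],[0.02,0.98,0,0,0,0.16],[0.02,0.98,0,0,0,0.16],[0.02,0.98,0,0,0,0.16],[0.02,0.98,0,0,0,0.16],[0.02,0.98,0,0,0,0.16],[0.02,0.98,0,0,0,0.16],[0.02,0.98,0,0,0,0.16],[0.02,0.98,0,0,0,0.16],[0.02,0.6,-0.2,0,0,0.1],[0,0,-0.2,0,0,0],[0,0,0,0,0,0]],
  ],
)

```text
t: 26.22
tool_pos: [505.3, 115.4, 128.0]
orientation: [-0.072, 0.997, -0.002, 0.012]
wrist_force: [0.1, -0.8, -0.6]
finger_gap: 0.187
```

```bash
python3 s.py
```

```text
26.225 [505.3 115.4 128. ] yaw 98.2 z [ 0.025 -0.003 -1.   ] F [ 0.1 -0.8 -0.6] gap 15.9
```

Request:
jog_arm(
  targets=[
    [[-0.14,0.23,-0.6,0,0.18,0],[0,0,-0.7,0,0,0],[0,0,-0.6,0,0,0],[0,0,-0.2,0,0,0],[0,0,0,0,0,0]],
  ],
)

```text
t: 26.85
tool_pos: [499.9, 120.6, 59.9]
orientation: [-0.07, 0.998, -0.001, -0.003]
wrist_force: [-0.4, -0.1, 0.6]
finger_gap: 0.184
```

Request:
jog_arm(
  targets=[
    [[0,0.05,-0.4,0,0,0],[0,0,-0.5,0,0,0],[0,0,-0.2,0,0,0],[0,0,0,0,0,0]],
  ],
)

```text
t: 27.35
tool_pos: [500.3, 122.4, 25.4]
orientation: [-0.069, 0.998, -0.001, -0.002]
wrist_force: [0.8, 0.1, -0.4]
finger_gap: 0.187
```

Request:
jog_arm(
  targets=[
    [[0,0,-0.08,0,0,0],[0,0,0,0,0,0],[0,0,0,0,0,0],[0,0,0,0,0,0],[0,0,0.4,0,0,0],[0,0,0.8,0,0,0],[0,0,1,0,0,0],[0,0,1,0,0,0],[0,0,0.5,0,0,0]],
  ],
  gripper=26,
)

```text
t: 28.48
tool_pos: [500.3, 122.3, 140.7]
orientation: [-0.069, 0.998, -0.001, -0.001]
wrist_force: [-0.1, 1.4, 0.5]
finger_gap: 0.299
```

```bash
python3 s.py;  python3 - <<'E'
from h import *
f=manip.grab_frame("wrist"); cv2.imwrite("pics/w13.png",f["pixels"][:,:,::-1])
E
```

```text
28.475 [500.3 122.3 140.7] yaw 98.0 z [-0.003 -0.002 -1.   ] F [-0.1  1.4  0.5] gap 25.6
```

View pics/w13.png

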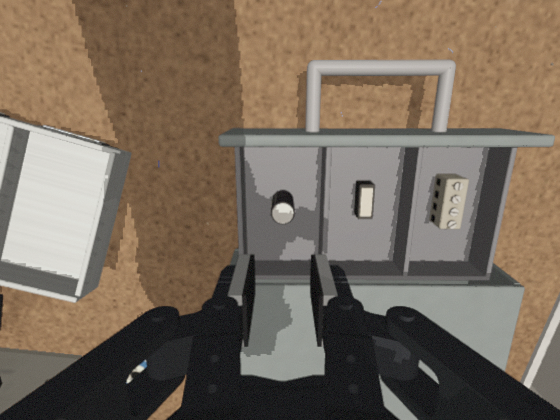

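All three parts are in their compartments: the capacitor standing at (283,210), the relay at (366,200), the terminal at (452,200). Next I'll go in front of the bar with the fingers closed and push.

Request:
jog_arm(
  targets=[
    [[-0.94,0.31,0,0,0,0],[-0.94,0.31,0,0,0,0],[-0.94,0.31,0,0,0,0],[-0.94,0.31,0,0,0,0],[-0.9,0.3,-0.2,0,0,0],[0,0,-0.6,0,0,0],[0,0,-0.6,0,0,0],[0,0,0,0,0,0]],
  ],
  gripper=0,
)

```text
t: 29.52
tool_pos: [356.5, 168.7, 93.8]
orientation: [-0.069, 0.998, -0.002, -0.002]
wrist_force: [0.4, -0.7, -0.5]
finger_gap: -0.005
```

```bash
python3 s.py
```

```text
29.525 [356.5 168.7  93.8] yaw 97.9 z [-0.005 -0.004 -1.   ] F [ 0.4 -0.7 -0.5] gap -0.4
```

Request:
jog_arm(
  targets=[
    [[0,0,-0.7,0,0,0],[0,0,-0.8,0,0,0],[0,0,-0.6,0,0,0],[0,0,-0.2,0,0,0],[0,0,0,0,0,0]],
  ],
)

```text
t: 30.15
tool_pos: [359.1, 167.8, 23.4]
orientation: [-0.067, 0.998, -0.002, -0.002]
wrist_force: [-0.2, 0.1, 0.2]
finger_gap: -0.003
```

Request:
jog_arm(
  targets=[
    [[0.2,0.03,0,0,0,0],[0.2,0.03,0,0,0,0],[0.2,0.03,0,0,0,0],[0.2,0.03,0,0,0,0],[0.2,0.03,0,0,0,0],[0.2,0.03,0,0,0,0],[0.2,0.03,0,0,0,0],[0.2,0.03,0,0,0,0],[0.2,0.03,0,0,0,0],[0.2,0.03,0,0,0,0],[0.2,0.03,0,0,0,0],[0.2,0.03,0,0,0,0],[0.2,0.03,0,0,0,0],[0.2,0.03,0,0,0,0],[0.2,0.03,0,0,0,0],[0.1,0.01,0,0,0,0],[0,0,0,0,0,0]],
  ],
)

```text
t: 32.28
tool_pos: [459.9, 182.8, 25.0]
orientation: [-0.067, 0.998, -0.002, -0.002]
wrist_force: [-0.3, 0.1, 0.2]
finger_gap: -0.003
```

```bash
python3 s.py; python3 draw.py t3
```

```text
32.275 [459.9 182.8  25. ] yaw 97.7 z [-0.003 -0.003 -1.   ] F [-0.3  0.1  0.2] gap -0.3
plate bx pct [-91.1 -90.7 -87.5 -84.1] 71
[459.82246868 182.77499676  25.01158796] [ 0.51100644 -0.54142254 -0.06642613]
```

View pics/t3.png

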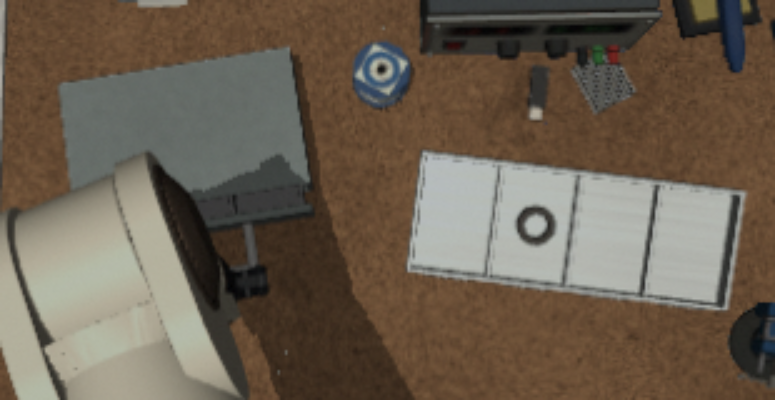

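The top view shows the drawer nearly closed, about 18 mm left, and the ring still in place at (536,225) in the crop. Push the rest in small steps, watching the force.

Request:
jog_arm(
  targets=[
    [[0.2,0.03,0,0,0,0],[0.15,0.02,0,0,0,0],[0.1,0.01,0,0,0,0],[0,0,0,0,0,0]],
  ],
)

```text
t: 32.83
tool_pos: [474.0, 184.8, 25.0]
orientation: [-0.067, 0.998, -0.002, -0.002]
wrist_force: [-0.6, -0.5, 0.7]
finger_gap: 0.002
```

Request:
jog_arm(
  targets=[
    [[0.05,0.01,0,0,0,0],[0.05,0.01,0,0,0,0],[0.05,0.01,0,0,0,0]],
  ],
)

```text
t: 33.2
tool_pos: [477.8, 185.3, 24.9]
orientation: [-0.067, 0.998, -0.002, -0.003]
wrist_force: [-9.1, -2.9, 6.0]
finger_gap: -0.0
```

Request:
jog_arm(
  targets=[
    [[0.05,0.01,0,0,0,0],[0.03,0,0,0,0,0]],
  ],
)

```text
t: 33.45
tool_pos: [477.7, 185.2, 24.9]
orientation: [-0.067, 0.998, -0.002, -0.005]
wrist_force: [-5.9, -0.3, 5.2]
finger_gap: -0.0
```

```bash
python3 s.py; python3 draw.py t4
```

```text
33.45 [477.7 185.2  24.9] yaw 97.7 z [-0.011 -0.005 -1.   ] F [-5.9 -0.3  5.2] gap -0.0
plate bx pct [-73.7 -73.6 -73.3 -73.2] 8
[477.70874896 185.24187604  24.9247034 ] [-8.62075401 -1.88231756  5.27795485]
```

Plate at -73, TCP no longer advancing and a steady reaction force, so the drawer is against its stop. Back off, lift clear, and check.

Request:
jog_arm(
  targets=[
    [[-0.3,-0.04,0,0,0,0],[-0.6,-0.08,0,0,0,0],[-0.6,-0.08,0.2,0,0,0],[-0.3,0,0.8,0,0,0],[0,0,1,0,0,0],[0,0,1,0,0,0],[-0.8,0,1,0,0,0],[-0.8,0,1,0,0,0],[0,0.9,0.5,0,0,0],[0,0.9,0,0,0,0],[0,0.9,0,0,0,0],[0,0.9,0,0,0,0],[0,0.9,0,0,0,0],[0,0,0,0,0,0]],
  ],
)

```text
t: 35.25
tool_pos: [370.1, 318.4, 197.1]
orientation: [-0.067, 0.998, 0.001, 0.0]
wrist_force: [-0.1, 0.1, -0.2]
finger_gap: 0.001
```

```bash
python3 s.py; python3 draw.py t5
python3 - <<'E'
from h import *
from draw import drawer
g,P,bx,by=drawer("t6")
k=(P[...,2]>25)&(P[...,2]<48)&(bx<-90)&(bx>-150)&(abs(by)<55); print("bar front",np.percentile(bx[k],[1,5]).round(1),k.sum())
for n,uv in dict(heats=(381,173),usb=(354,181),spool=(292,170)).items(): print(n,P[uv[1],uv[0]].round(1))
f=manip.grab_frame("scene"); cv2.imwrite("pics/s6.png",f["pixels"][:,:,::-1])
E
```

```text
35.25 [370.1 318.4 197.1] yaw 97.7 z [ 0.001  0.002 -1.   ] F [-0.1  0.1 -0.2] gap 0.0
plate bx pct [-73.5 -73.5 -73.3 -73.1] 14
[370.16027409 317.6558158  197.30520899] [ 0.00194786  0.23167761 -0.10326319]
plate bx pct [-73.6 -73.6 -73.3 -73.2] 12
bar front [-120.1 -119.7] 256
heats [ 654.8 -199.7   17.2]
usb [ 638.  -134.1    9.5]
spool [659.4  17.6  52.5]
```

View pics/t6.png

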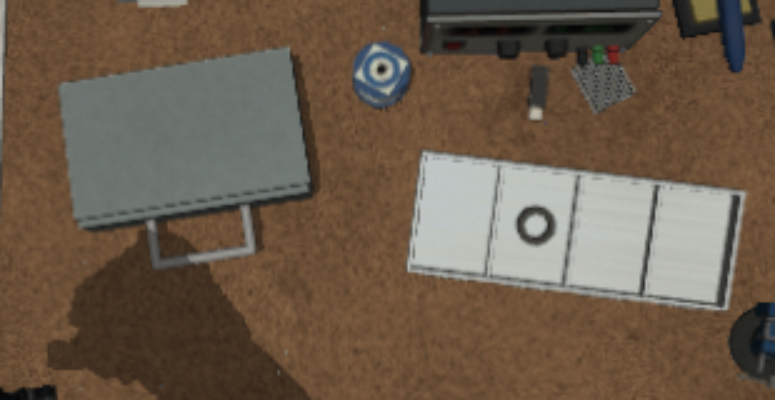

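The top view shows the drawer shut (plate outside at -73.5, bar front at -120, both matching the shut values), the ring unmoved, the bystanders in place and the arm clear. Handing in.

```bash
python3 -c "
from workcell import manip
print(manip.job_done())"
```

```text
the job is handed in; nothing more can be done
None
```

The kit is made up and I handed the job in at about 35 s of the 72 s. I pulled the drawer out to about 100 mm. The terminal block went in the left compartment, the relay in the middle and the capacitor, standing, in the right. Then I pushed the drawer shut until it met its stop at about 9 N.

**Last checks:**
- **Parts:** the last wrist picture before pushing showed all three parts in their compartments. I could not see inside the drawer once it was shut.
- **Drawer:** the final top view put the plate and the bar within about 1 mm of their shut positions.
- **Ferrite ring:** it sits at the same place in the bin.
- **Bystanders:** single-point depth readings on the heatsink, memory stick and spool agreed with the starting ones to about 1 mm sideways and 3 mm in height.
- **Arm:** it ended clear of everything, with about zero wrist force.

No check failed. My first bin fit from the depth points was wrong (120 x 342 mm for a 114 x 300 mm bin), so I used the rim corners and the wrist view instead.

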